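Zero the rotary sample stage and set its brake

TASK

Turn the black knob on the round rotary stage until its pointer reads zero, that is, it points at the bright metal index block on the dial's rim to within half a graduation, and let go of it. Then set the stage's brake by flipping the toggle lever on the control box over to its other side until it snaps across, with the pointer still on zero. Leave the other things on the table where they are.

Things in the scene. Friction and masses are not known exactly. Their poses are not given: they have to be found in the camera images.
- stage: Rotary stage, fixed: round black drum 172 mm across, aluminium dial on top with its face 63 mm above the table and a graduation line every 10 degrees. Zero is the one bright metal index block (18 x 11 mm, top level with the dial) on the rim, on the stage's -x axis. A drive housing 44 mm tall sticks out to 118 mm on the +y side. Origin on the table under the dial's centre, z up.
- zero_mark (a point): Zero of the dial, fixed to the stage: the point 58 mm from the dial's axis towards the metal index block, 66.5 mm above the table. The pointer reads zero when pointer_tip lies here; half a graduation (5 degrees) is 5.1 mm.
- pointer_tip (a point): Near the end of the flat dark steel pointer (3 mm thick, 7 mm wide, narrowing to 3 mm), 58 mm from the knob's axis, 66.5 mm above the table. It is fixed to the knob's foot and turns with the knob. It starts 100 to 180 degrees from zero, either way round, too far for one grasp.
- knob_grip (a point): Grip point on the knob's vertical axis, 93 mm above the table. The knob is an upright round black ribbed cylinder 41 mm across, top at 113 mm, on a foot 52 mm across (top at 73 mm); any grasp direction will do. It turns without end both ways, with friction of about 0.12 N m, and stays where it is left; grip with 15 to 30 N. The pointer lies along its -x axis.
- brake_box: Black brake control box fixed to the table, 110 x 90 mm (x, y), its top 48 mm above the table, with one bright steel toggle lever in the middle of the top. Origin on the table under the box's centre, z up. The lever swings in the box's x-z plane about a pivot 52 mm above the table, over the origin.
- toggle (a joint): Swing of the toggle lever, rad: 0 at its start, leaning 26 degrees to the box's -x side; 0.9 at its other stop, leaning 26 degrees to +x. It is driven away from its centre (0.45): it resists up to there (about 3 N at its end), then snaps to the far stop by itself and stays.
- toggle_tip (a point): Centre of the rounded end of the toggle lever (10 mm thick there, 7 mm lower down), 46 mm from its pivot; at both stops it is 93 mm above the table and 20 mm to one side of the pivot, upright 98 mm.
- puck: Loose aluminium sample puck, 38 mm across, 30 mm tall, beside the stage. Origin under its centre. To be left where it is.
- vial: Loose amber glass vial, 28 mm across, 48 mm tall, beside the control box. Origin under its centre. To be left where it is.
- gauge_block: Loose steel block 50 x 25 x 20 mm, beside the control box. Origin under its centre. To be left where it is.
- driver: Loose screwdriver, 160 mm long, lying between the stage and the control box. To be left where it is.
- sample_tray: Loose white tray, 120 x 180 x 30 mm, at the far side. Origin under its centre. To be left where it is.
- spanner: Loose spanner, 140 mm long, lying to the left. To be left where it is.
- collimator: Loose metal collimator tube on a foot, 100 mm long, 30 mm tall, lying to the right. To be left where it is.
- dish: Loose white dish, 70 mm across, 22 mm tall, at the far side. To be left where it is.

How it is judged:
By the outcome, as a careful person would: the job done as asked, in the order asked, and still so for the second after the job is handed in, with the robot touching nothing.
It also fails if it takes over 67 s, if anything falls off the work surface, if the arm or the gripper's body presses on something with over 40 N, if the wrist force passes 120 N, or if a joint passes its speed limit or range.

ROBOT

A 6-joint arm with a two-finger parallel gripper is mounted at the origin on the work surface. World frame = base frame: x ahead of the robot, y to its left, z up, the work surface at z = 0. Lengths are in mm, angles in rad, forces in N, time in s.
With the tool pointing down it reaches from about 350 to 925 mm from the base axis. Payload 6.4 kg.
Tool frame: the origin (TCP) lies midway between the tips of the shut fingers; the grasp point (between the pads) lies 19 mm behind it; z points along the fingers, x is the direction in which the jaws open and shut, and the axes are right-handed (so a half turn about z gives the same grasp; the last joint's range is limited). The gripper opens to 94 mm and grips with 3 to 60 N. Pads are 16 mm wide; open, the fingers measure 119 mm over their backs; the gripper's body (75 mm by 177 mm) begins 78 mm behind the grasp point.
Start: joints at [-1.275, 0.245, 1.558, -0, 1.339, -0.174], TCP at [294.266, -579.587, 205.455] pointing down, gripper open.
Joint ranges: [-3.13, 3.13], [-1.02, 2.26], [0.13, 2.54], [-0.95, 4.09], [0.21, 2.88], [-2.74, 2.74]. Speed limits (rad/s): [2.57, 2.57, 3.14, 3.14, 3.14, 3.14].

INTERFACE

Orientations are given as a 3x3 rotation matrix whose columns are the frame's x, y, z axes.
In Python, from bench import move_ptp, move_l, goto_joints, move_gripper, hold, solve_ik, observe, capture, camera_model, PlanningError, finish_job gives the robot as it stands. Calls block until the motion is done:
- move_ptp(position, orientation): joint-space move of the TCP to a pose.
- move_l(position, orientation=None, rate=150, until_force=None): straight line of the TCP; orientation=None keeps the orientation; rate is the mean speed in mm/s. With until_force (N) it stops when the force on the tool has changed by that much, and returns True; else False.
- goto_joints(angles): joint-space move.
- move_gripper(opening, squeeze=None): opening from 0.0 (shut) to 1.0 (fully open); squeeze is the grip in N (None keeps the last); returns when the fingers have stopped.
- hold(seconds).
- solve_ik(position, orientation): joint angles nearest the present ones, or None.
- observe(): the state.
- capture(name): name is "scene" or "top" or "wrist"; returns (picture, depth): 480x640x3 uint8, red, green, blue; 480x640 float32, mm along the optical axis (not along the pixel's ray), 0 where there is no reading.
- camera_model(name): a dict with "camera_matrix" (3x3 intrinsics, pixels), "R" (3x3) and "t" (3): a world point X has camera coordinates R X + t. Camera axes: x right, y down, z forward; pixel columns grow to the right and rows downward; lengths in mm; the calibration is good to about 2 mm. A picture is of the moment at which its call begins: read the wrist's pose just before it. camera_model takes no time and is no camera call; for the wrist camera it gives the pose at the moment of the call.
A pose or a line that the arm cannot do raises PlanningError and nothing moves.
- finish_job(): hands the job in, once; it reports no verdict.
The state is a dict: "time": time; "qpos": joint angles; "qvel": joint speeds; "effort": joint torques, N m; "position": TCP position; "ee_rot": TCP orientation; "force": force on the tool from outside, world axes, zero at the start; "torque": the same for the moment, N m; "width": opening from 0.0 (shut) to 1.0 (fully open).
Only numpy, scipy, OpenCV 4.12 (cv2) and the standard library are available. Lean on these libraries where they do the work, as an engineer would, in place of code of your own. Each camera call takes 0.05 s, during which the arm holds its last target.

## Working session

There is one attempt and no reset: what is moved stays moved. The work goes in short steps, each a Python script; the robot and the scene stay as the last script left them, time stands still between calls to the robot, and variables do not carry over. Pictures are saved under pics/ and viewed, and the job is handed in when it is done.

```bash
mkdir -p pics; ls
python3 - <<'E'
from bench import *
import cv2,numpy as np
for n in ["scene","top"]:
    p,d=capture(n); cv2.imwrite(f"pics/{n}0.png",p[:,:,::-1]); np.save(f"pics/{n}0_d.npy",d)
    m=camera_model(n); print(n,m)
print(observe()["time"])
E
```

```text
pics
scene {'camera_matrix': array([[475.45936345,   0.        , 323.22824063],
       [  0.        , 475.45936345, 235.84975299],
       [  0.        ,   0.        ,   1.        ]]), 'R': array([[-0.56806282,  0.82277881, -0.01842973],
       [ 0.58455963,  0.38762605, -0.7127665 ],
       [-0.57930533, -0.41566942, -0.70115923]]), 't': array([ 360.74806329, -311.77645057, 1636.49838218])}
top {'camera_matrix': array([[578.58411035,   0.        , 332.74945537],
       [  0.        , 578.58411035, 237.0090538 ],
       [  0.        ,   0.        ,   1.        ]]), 'R': array([[ 0.01466248, -0.99966654,  0.02125605],
       [-0.9891709 , -0.01760676, -0.14570838],
       [ 0.14603404, -0.01888942, -0.98909921]]), 't': array([ -26.89852013,  651.13643508, 1461.00993951])}
0.1
```

View pics/scene0.png

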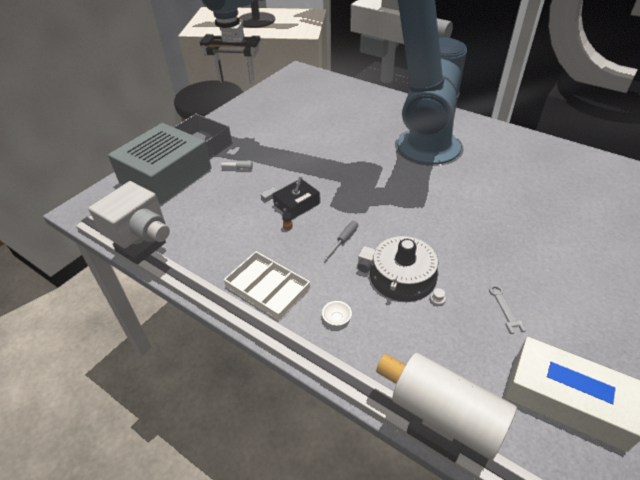

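View pics/top0.png

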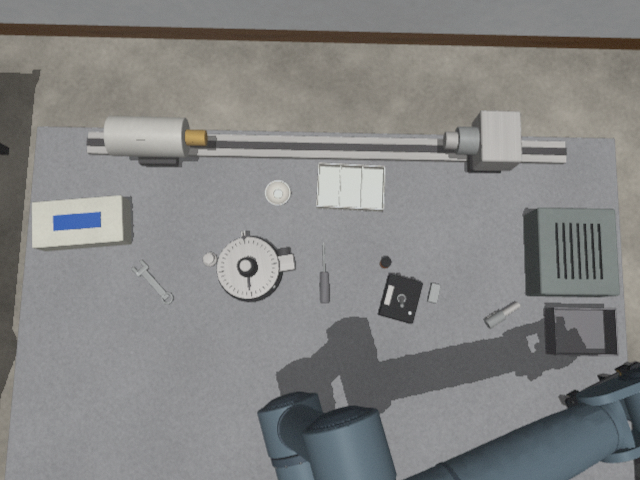

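The scene view shows the stage at about (404,265) and the control box at (297,198). In the top view the stage is at (248,267), the box is at (401,298), and the housing points right at (288,261). I'll enlarge both.

Run:
```python
import cv2,numpy as np
p=cv2.imread("pics/top0.png")
a=cv2.resize(p[225:309,205:305],None,fx=7,fy=7,interpolation=cv2.INTER_CUBIC);cv2.imwrite("pics/z1.png",a)
a=cv2.resize(p[250:330,370:450],None,fx=7,fy=7,interpolation=cv2.INTER_CUBIC);cv2.imwrite("pics/z2.png",a)
p=cv2.imread("pics/scene0.png")
a=cv2.resize(p[165:245,255:335],None,fx=7,fy=7,interpolation=cv2.INTER_CUBIC);cv2.imwrite("pics/z3.png",a)
```

```text
(no output)
```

View pics/z1.png

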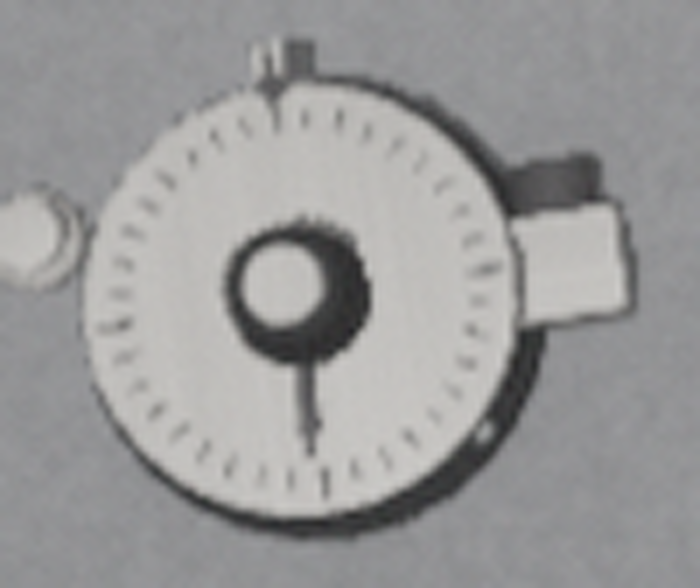

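View pics/z2.png

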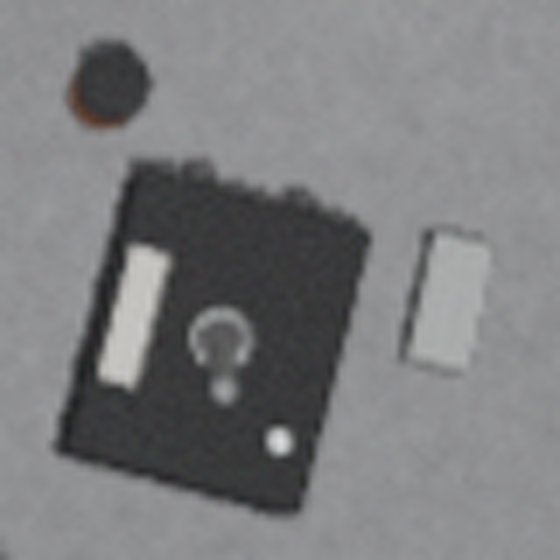

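View pics/z3.png

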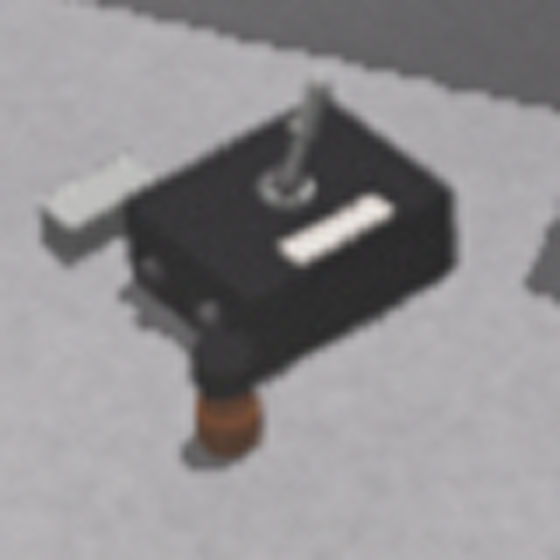

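In the top crop, the index block is at (268,62) and the pointer points down to (312,445), about 175° from zero. The toggle tip at (225,390) leans towards the robot. I'll cast rays to get positions.

```bash
cat > h.py <<'E'
import numpy as np,cv2
def ray(m,px,z):
    K,R,t=np.array(m["camera_matrix"]),np.array(m["R"]),np.array(m["t"])
    px=np.atleast_2d(px).astype(float)
    d=(np.linalg.inv(K)@np.c_[px,np.ones(len(px))].T).T@R
    c=-R.T@t
    return c+d*((z-c[2])/d[:,2])[:,None]
def proj(m,X):
    K,R,t=np.array(m["camera_matrix"]),np.array(m["R"]),np.array(m["t"])
    v=(K@(R@np.atleast_2d(X).T+t[:,None])).T
    return v[:,:2]/v[:,2:]
E
python3 - <<'E'
from bench import *
from h import *
m=camera_model("top");p=cv2.imread("pics/top0.png");g=cv2.cvtColor(p,cv2.COLOR_BGR2GRAY)
print("cam",-m["R"].T@m["t"])
z1=lambda x,y:(205+(x+.5)/7-.5,225+(y+.5)/7-.5)
z2=lambda x,y:(370+(x+.5)/7-.5,250+(y+.5)/7-.5)
# dial mask
b=((g>170)*255).astype(np.uint8); b[:, :212]=0
n,l,s,c=cv2.connectedComponentsWithStats(b[225:309,205:305]);k=1+np.argmax(s[1:,4]);print(s[k],c[k])
cs,_=cv2.findContours((l==k).astype(np.uint8),cv2.RETR_EXTERNAL,cv2.CHAIN_APPROX_NONE)
h=cv2.convexHull(max(cs,key=len));pts=max(cs,key=len)[:,0]+[205,225]
W=ray(m,pts,63)[:,:2]
# robust circle fit
from scipy.optimize import least_squares
r=least_squares(lambda v:np.hypot(W[:,0]-v[0],W[:,1]-v[1])-v[2],[*W.mean(0),80],loss='soft_l1',f_scale=1.5);print("dial",r.x)
C=r.x[:2]
for nm,q,z in [("index",z1(268,62),63),("ptip",z1(312,450),66.5),("knobtop",z1(283,284),113),("hous",z1(575,262),44)]:
    w=ray(m,q,z)[0];print(nm,w.round(1),np.degrees(np.arctan2(*(w[:2]-C)[::-1])))
bc=ray(m,[z2(135,160),z2(370,235),z2(300,515),z2(60,450)],48);print(bc.round(1),bc.mean(0))
print("tip",ray(m,z2(225,390),93),"pivot",ray(m,z2(221,340),52))
print("dims",np.linalg.norm(np.roll(bc,-1,0)-bc,axis=1))
ms=camera_model("scene")
z3=lambda x,y:(255+(x+.5)/7-.5,165+(y+.5)/7-.5)
print("scene tip",ray(ms,z3(317,88),93),"pivot",ray(ms,z3(288,187),50))
E
```

```text
cam [ 431.12243236   12.17248079 1540.5315673 ]
[  12   13   61   60 2349] [42.43763304 42.47509579]
dial [567.22283178 200.99010476  76.34080317]
index [654.5 215.6  63. ] 9.528538239454287
ptip [512.2 194.   66.5] -172.74516338779057
knobtop [567.8 200.5 113. ] -37.10710037686825
hous [584.4 102.1  44. ] -80.1342268372262
[[ 561.4 -163.    48. ]
 [ 535.  -250.1   48. ]
 [ 432.3 -223.6   48. ]
 [ 454.5 -135.6   48. ]] [ 495.80589628 -193.05000246   48.        ]
tip [[ 475.90452366 -189.90052063   93.        ]] pivot [[ 495.37469785 -194.20311408   52.        ]]
dims [ 90.92257599 106.08620088  90.75454698 110.27681863]
scene tip [[ 480.83762457 -186.2441857    93.        ]] pivot [[ 497.99102272 -191.44826107   50.        ]]
```

```bash
cat >> h.py <<'E'
def down(deg):
    a=np.radians(deg);c,s=np.cos(a),np.sin(a)
    return np.array([[c,s,0],[s,-c,0],[0,0,-1.]])
E
python3 - <<'E'
from bench import *
from h import *
o=observe();print(o["ee_rot"].round(2) if hasattr(o["ee_rot"],'round') else o["ee_rot"])
for a in range(-180,180,30): 
    q=solve_ik([567.5,200.7,78],down(a)); print(a,None if q is None else np.round(q,2))
m=camera_model("wrist");R=np.array(o["ee_rot"]);print("cam in tool",R.T@(-m["R"].T@m["t"]-np.array(o["position"])), (m["R"]@R).round(2),m["camera_matrix"][0])
E
```

```text
[[ 0.45 -0.89 -0.  ]
 [-0.89 -0.45  0.  ]
 [-0.   -0.   -1.  ]]
-180 None
-150 None
-120 [ 0.15  0.28  1.77 -0.    1.1   2.25]
-90 [ 0.15  0.28  1.77 -0.    1.1   1.72]
-60 [ 0.15  0.28  1.77 -0.    1.1   1.2 ]
-30 [ 0.15  0.28  1.77 -0.    1.1   0.68]
0 [ 0.15  0.28  1.77 -0.    1.1   0.15]
30 [ 0.15  0.28  1.77 -0.    1.1  -0.37]
60 [ 0.15  0.28  1.77 -0.    1.1  -0.9 ]
90 [ 0.15  0.28  1.77 -0.    1.1  -1.42]
120 [ 0.15  0.28  1.77 -0.    1.1  -1.94]
150 [ 0.15  0.28  1.77 -0.    1.1  -2.47]
cam in tool [ 1.46680140e-01 -7.50735897e+01 -1.78703710e+02] [[ 1.    0.   -0.  ]
 [-0.    0.97 -0.26]
 [ 0.    0.26  0.97]] [331.08879695   0.         320.47492106]
```

Run:
```python
from bench import *
from h import *
move_ptp([567.4,200.8,200],down(91)); print(observe()["time"],observe()["position"])
m=camera_model("wrist");p,d=capture("wrist");np.save("pics/w1d.npy",d);np.savez("pics/w1m.npz",**m)
cv2.imwrite("pics/w1.png",p[:,:,::-1])
print(proj(m,[[567.4,200.8,113],[567.4,200.8,63]]))
```

```text
3.0083 [567.70434803 200.13081295 200.01354318]
[[321.62055179 240.83319433]
 [321.50358647 227.14622736]]
```

View pics/w1.png

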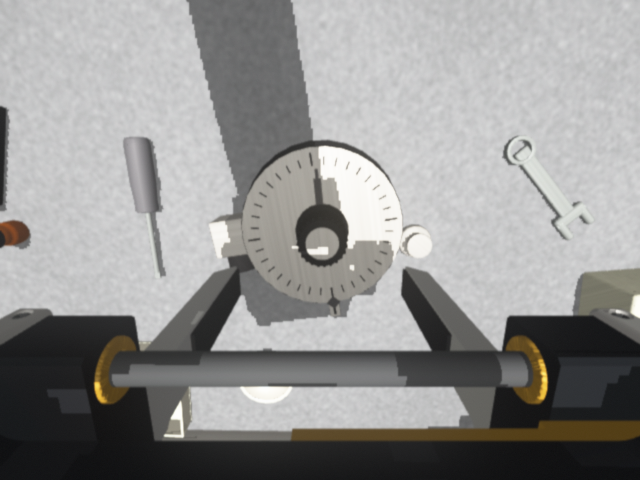

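The wrist view shows the dial at about (322,222), the pointer up at (318,180), the index block at (334,303) and the knob top at (321,239). I'll zoom in.

Run:
```python
import cv2
p=cv2.imread("pics/w1.png")
cv2.imwrite("pics/w1z.png",cv2.resize(p[135:325,235:415],None,fx=3,fy=3,interpolation=cv2.INTER_CUBIC))
```

```text
(no output)
```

View pics/w1z.png

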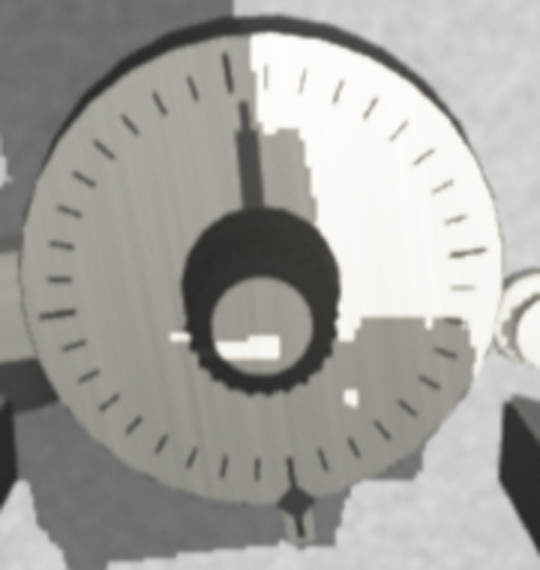

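Run:
```python
from h import *
m=dict(np.load("pics/w1m.npz"))
z=lambda x,y:(235+(x+.5)/3-.5,135+(y+.5)/3-.5)
M=ray(m,[z(290,475),z(228,72),z(57,315),z(470,252)],63)[:,:2]
a,b,c,d=M
s=np.linalg.solve(np.c_[b-a,c-d],c-a);C=a+s[0]*(b-a);print("C",C)
ang=lambda v:np.degrees(np.arctan2(v[1],v[0]))
print("zero dir",ang(a-C),ang(a-b),"perp",ang(c-d)+90)
r=lambda q,h:ray(m,q,h)[0]
print("idx",ang(r(z(297,525),63)[:2]-C)); print("knobtop",r(z(262,326),113))
t=r(z(244,108),66.5)[:2];t2=r(z(252,195),66.5)[:2]
print("ptr",t,ang(t-C),ang(t-t2),np.linalg.norm(t-C))
```

```text
C [569.58093226 200.86606425]
zero dir 9.423794197694619 9.423794197694619 perp 9.799453201766852
idx 9.267245974963142
knobtop [569.56009557 201.15135108 113.        ]
ptr [512.95506497 194.82513134] -173.910631078236 -173.9808872051271 56.94718356777957
```

Run:
```python
from bench import *
from h import *
P=[569.2,200.9]
move_ptp([*P,150],down(91)); print(move_l([*P,77],rate=80,until_force=15))
move_gripper(0.3,squeeze=28); o=observe(); print(o["width"]*94,o["force"],o["position"],o["time"])
q0=np.array(o["qpos"])
for k in range(1,4):
    q=q0.copy(); q[5]+=np.radians(176.6)*k/3; goto_joints(q); o=observe(); print(np.round(o["force"],1),np.round(o["torque"],2),np.round(o["qpos"],3),o["time"])
hold(.3);o=observe();print(o["width"]*94,o["position"],np.round(o["force"],1),np.round(o["torque"],2))
m=camera_model("wrist");p,d=capture("wrist");cv2.imwrite("pics/w2.png",p[:,:,::-1])
```

```text
False
39.94664385537698 [-0.21535895  1.58438933  0.50574052] [569.1713888  201.26343088  76.99740449] 5.3167
[ 0.9  3.9 -0.6] [ 0.51 -0.25 -0.05] [ 1.520e-01  2.840e-01  1.762e+00  1.000e-03  1.094e+00 -4.100e-01] 6.2833
[ 3.4  4.6 -3. ] [ 0.74 -0.6  -0.08] [1.520e-01 2.840e-01 1.762e+00 1.000e-03 1.094e+00 6.170e-01] 7.25
[ 4.   2.8 -3.1] [ 0.67 -0.65 -0.1 ] [1.520e-01 2.840e-01 1.762e+00 1.000e-03 1.093e+00 1.644e+00] 8.2167
39.83431941234082 [569.70628598 201.25017114  77.03351803] [ 3.5  2.7 -3.5] [ 0.59 -0.7  -0.07]
```

View pics/w2.png

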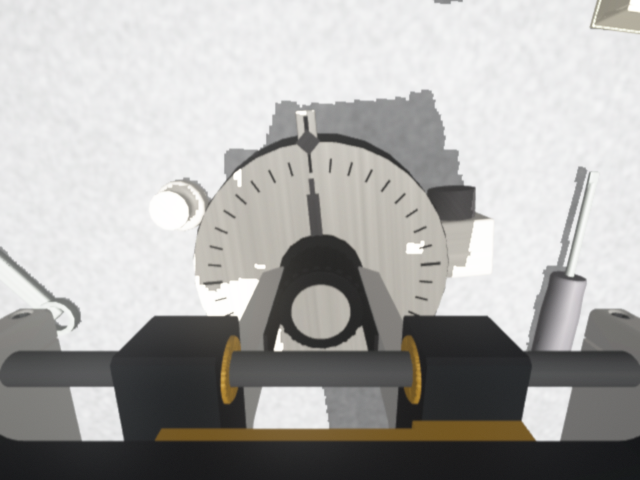

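The pointer, with its tip at about (311,180), lines up with the zero tick at (310,160) and the index block at (308,140). I'll release, lift and re-measure.

Run:
```python
from bench import *
from h import *
move_gripper(0.75); o=observe(); P=o["position"]
move_l([P[0],P[1],200]); print(observe()["time"])
m=camera_model("wrist");p,d=capture("wrist");np.savez("pics/w3m.npz",**m);cv2.imwrite("pics/w3.png",p[:,:,::-1])
c=proj(m,[[569.4,201,64]])[0];print(c)
x0,y0=int(c[0])-90,int(c[1])-100;print(x0,y0)
cv2.imwrite("pics/w3z.png",cv2.resize(p[y0:y0+190,x0:x0+180,::-1],None,fx=3,fy=3,interpolation=cv2.INTER_CUBIC))
```

```text
10.1917
[320.56519232 226.89551513]
230 126
```

View pics/w3z.png

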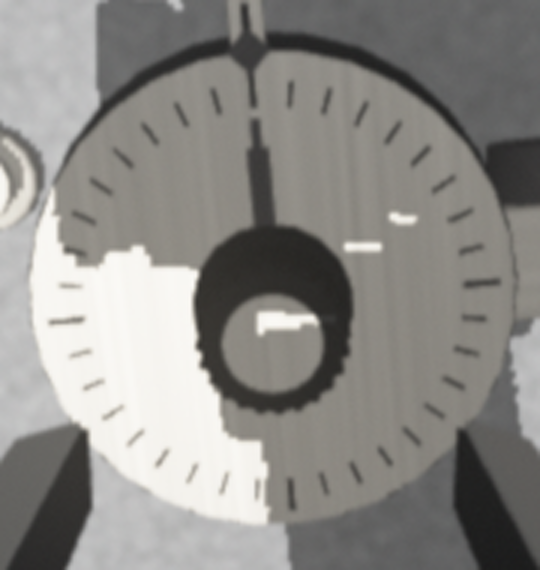

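The pointer tip at (256,122) lies on the line through the zero tick (252,88) and its opposite (291,495), to about 0.2°. Next I'll hover behind the toggle with the fingers shut and look.

Run:
```python
from bench import *
from h import *
a=np.radians(-14.8);bx=np.array([np.cos(a),np.sin(a)]);C=np.array([495.6,-193.5])
move_ptp([*(C-62*bx),180],down(75.2)); move_gripper(0.0,squeeze=20)
m=camera_model("wrist");p,d=capture("wrist");np.savez("pics/w4m.npz",**m);cv2.imwrite("pics/w4.png",p[:,:,::-1])
o=observe();print(o["time"],o["width"],o["position"])
print(proj(m,[[*C,48],[*(C-20*bx),93],[*(C-62*bx),75]]))
```

```text
14.425 0.009421214366943697 [ 435.66035302 -177.65014774  179.99955531]
[[320.80326337 288.14416143]
 [320.77107148 287.85123083]
 [320.73465673 235.64650896]]
```

View pics/w4.png

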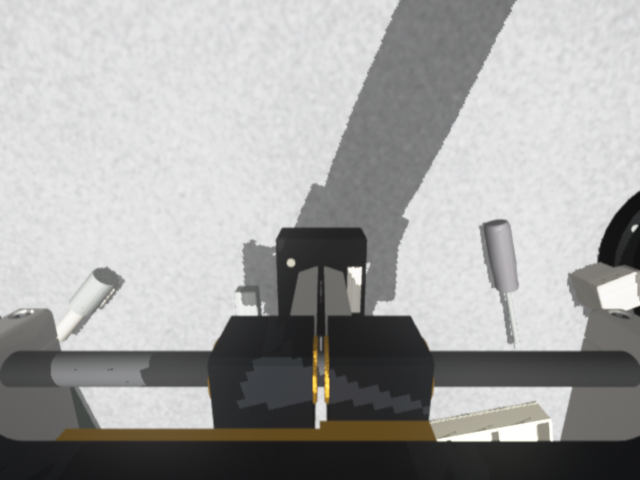

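The shut fingers hide the lever. The box edges line up with the image (columns 277–366, middle 321.5), which confirms the box axis and lateral position. Descending and pushing along the box's +x.

Run:
```python
from bench import *
from h import *
a=np.radians(-14.8);bx=np.array([np.cos(a),np.sin(a)]);C=np.array([495.6,-193.5])
print(move_l([*(C-62*bx),78],rate=100,until_force=12))
F0=np.array(observe()["force"])
for s in [-45,-35,-25,-20,-16,-12,-9,-6,-3]:
    r=move_l([*(C+s*bx),78],rate=40,until_force=20); o=observe()
    f=(np.array(o["force"])-F0); print(s,r,round(float(f[:2]@bx),2),f.round(1),round(o["time"],2))
    if r: break
p,d=capture("top");cv2.imwrite("pics/t5.png",cv2.resize(p[230:340,350:460,::-1],None,fx=5,fy=5,interpolation=cv2.INTER_CUBIC))
p,d=capture("scene");cv2.imwrite("pics/s5.png",cv2.resize(p[145:245,245:345,::-1],None,fx=5,fy=5,interpolation=cv2.INTER_CUBIC))
```

```text
False
-45 False -0.24 [-0.1  0.7 -0.6] 16.17
-35 False -0.11 [0.1 0.9 0.1] 16.57
-25 False -1.54 [-1.3  1.2 -1.5] 16.97
-20 False -0.0 [ 0.1  0.4 -0.1] 17.24
-16 False -0.4 [-0.3  0.4  0.6] 17.49
-12 False 0.65 [ 0.9  0.9 -0.7] 17.74
-9 False 0.6 [ 0.7  0.5 -0.6] 17.99
-6 False 0.89 [ 0.8 -0.3  0.2] 18.24
-3 False -0.36 [-0.1  0.9 -0.3] 18.49
```

View pics/s5.png

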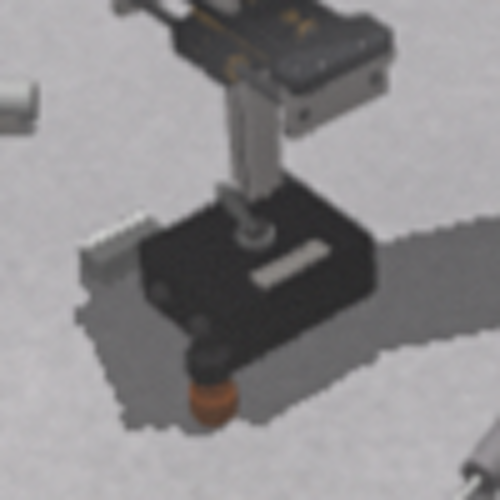

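The lever, with its tip at (228,192), now leans to the other side (+x) of its pivot at (255,235). I'll retreat and verify everything.

Run:
```python
from bench import *
from h import *
a=np.radians(-14.8);bx=np.array([np.cos(a),np.sin(a)]);C=np.array([495.6,-193.5])
move_l([*(C-45*bx),78]); move_l([*(C-62*bx),230]); move_ptp([330,-450,230],down(0))
p,d=capture("top");cv2.imwrite("pics/t6.png",p[:,:,::-1])
a=cv2.resize(p[225:309,205:289,::-1],(500,500),interpolation=cv2.INTER_CUBIC)
p2,d=capture("scene")
b=cv2.resize(p2[165:245,255:335,::-1],(300,300),interpolation=cv2.INTER_CUBIC)
c=cv2.resize(p[250:330,370:450,::-1],(300,200+100),interpolation=cv2.INTER_CUBIC)
cv2.imwrite("pics/c6.png",np.hstack([a,cv2.resize(np.vstack([b,c]),(250,500))]))
q=cv2.absdiff(p[:,:,::-1],cv2.imread("pics/top0.png")).max(2)[120:325,:460]
n,l,s,ce=cv2.connectedComponentsWithStats((q>40).astype(np.uint8))
for i in range(1,n):
    if s[i,4]>5: print(s[i]+[0,120,0,0,0])
print(observe()["time"])
```

```text
[244 245   4  13  37]
[247 277   4  13  33]
[403 288   5   7  21]
[399 301   4   2   6]
[400 304   4   4  14]
[333 317  36   8 224]
[454 320   6   5  19]
21.4167
```

View pics/c6.png

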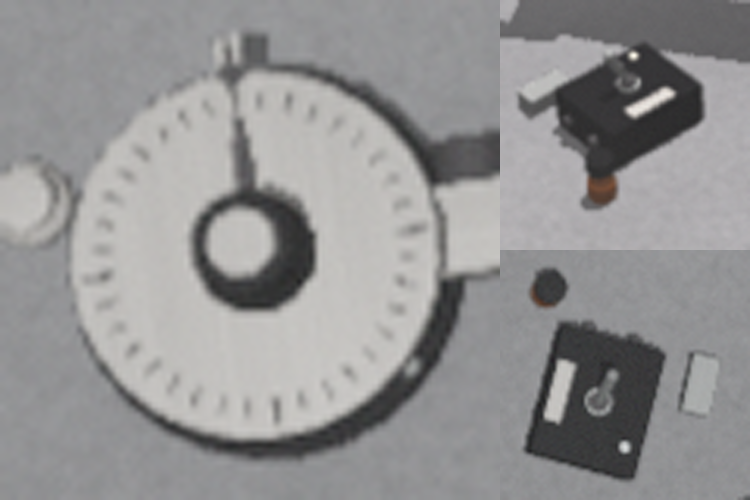

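View pics/t6.png

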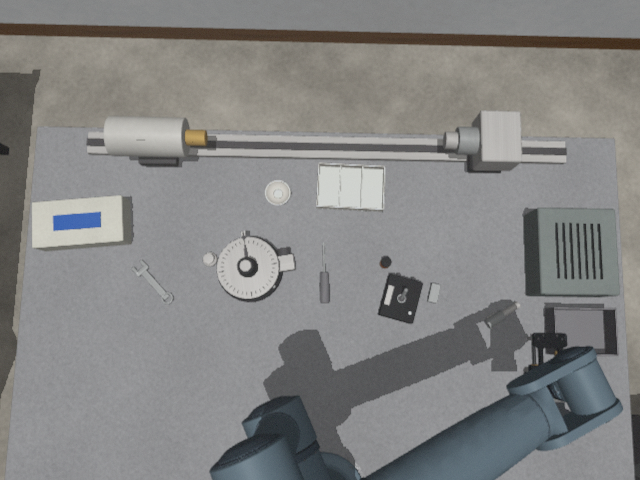

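The pointer is on the zero line and index block, the lever leans to +x, and the only image differences are the pointer, the lever and the arm's shadow.

Run:
```python
from bench import *
print(observe()["force"]); finish_job(); print(observe()["time"])
```

```text
[-0.18962036 -0.55994485 -0.59672429]
the job is handed in; nothing more can be done
the job is handed in; nothing more can be done
```

The pointer is on zero, the brake toggle is flipped over, and I handed the job in at about 21 s of the 67 s allowed.

- **Knob:** I gripped it at 28 N, turned it about 176.6° in a single grasp using the wrist joint, then released and lifted off. Measured in the wrist picture after release, the pointer was within about 0.2° of the zero line.
- **Toggle:** I pushed it along the box's +x with the fingers shut, then backed off. The top and scene pictures afterwards both show it leaning to the +x side.
- **Final checks:** In the last top view the pointer still sits on the zero line at the index block. Comparing the part of the top view that holds the stage, the box and most of the loose items with the start shows changes only at the pointer, the lever and the arm's shadow. The collimator is outside that part; it showed no obvious shift by eye. The tool force was about zero.
- **Disagreements:** The push forces were too small to show the snap, so the toggle's final position rests on the pictures alone. The top and wrist cameras differed by about 2 mm on the dial centre. The top and scene cameras differed by about 3 to 6 mm on the toggle. None of this affected the result.

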